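Strip the arbor and sort the torque-tester fittings

TASK

Sort the fittings after a calibration run: slide the steel stop collar off the free end of the arbor's bar and put it in the square tray, then slide the bronze thrust ring off after it and put it in the round dish, letting neither of them fall or touch down anywhere else. Also stand the spline socket upright in the pocket of the bored wooden block and lay the chrome wobble extension flat in the long tray, before or after, as you like. Leave the gray fixture block where it stands, and let go of everything.

Things in the scene. Friction and masses are not known exactly. Their poses are not given: they have to be found in the camera images.
- arbor: Gray storage arbor, bolted down: 90 x 80 x 14 mm foot, a post 26 x 36 mm and 126 mm high, and a plain horizontal steel bar 12 mm in diameter. Origin: on the bench under the post's centre. The bar runs from the post along the arbor's +x, its axis 110 mm above the bench, to a free plain end 140 mm from the origin.
- stop_collar: Dark steel stop collar hanging loose on the bar, the one nearer the bar's free end: 44 mm outside, 24 mm bore, 18 mm long. Its set screw is already backed out: it slides freely. Origin: its centre; x is its bore axis (along the bar at the start, where it hangs by the top of its bore, centre about 6 mm below the bar's axis).
- thrust_ring: Bronze thrust ring hanging loose on the bar behind the collar, towards the post: 50 mm outside, 26 mm bore, 12 mm thick. Origin: its centre; x is its bore axis (along the bar at the start, centre about 7 mm below the bar's axis).
- spline_socket: Rust-flecked steel spline socket standing on end on the bench, splined mouth up: a cylinder 38 mm in diameter, 60 mm high. Origin: centre of its underside; z is its axis, up.
- extension: Chrome wobble extension lying on the bench, 100 mm long: hexagonal ends 18 mm across flats (26 mm long at the -x end, 12 mm long at the +x end, there with a 9.5 mm square drive 12 mm long beyond) and between them a round shaft 13 mm in diameter from x = -26 to +26 mm. x runs along it; origin: mid-length, on the underside, 9 mm below the shaft's axis.
- fixture_block: Gray cast-aluminum fixture block with a slot across its top, 58 x 50 x 48 mm, loose on the bench. Not part of the job. Origin: centre of its underside.
- square_tray: Square gray steel tray, fixed to the bench, 120 x 120 mm and 24 mm high outside, walls and floor 4 mm, open top. For the stop collar. Origin: centre of its underside; x and y along its sides.
- round_dish: Round bright steel dish, fixed to the bench, 128 mm in diameter, 24 mm high outside, wall and floor 4 mm, open top. For the thrust ring. Origin: centre of its underside.
- bored_block: Square pale wooden block, fixed to the bench, 100 x 100 x 30 mm, with one round pocket 61 mm in diameter and 20 mm deep (floor 10 mm above the bench) bored in the middle of its top. For the spline socket. Origin: centre of its underside, below the pocket's centre.
- long_tray: Long low dark steel tray, fixed to the bench, 140 x 78 mm and 16 mm high outside, walls and floor 4 mm, open top. For the wobble extension. Origin: centre of its underside; x along its length.
Things that resemble listed ones, but are neither listed nor needed, are in the scene too. What is shaped like the round_dish but orange or purple is not meant.

How it is judged:
By the outcome, as a careful person would: the job done as asked, in the order asked, and still so for the second after the job is handed in, with the robot touching nothing.
It also fails if it takes over 112 s, if anything falls off the work surface, if the arm or the gripper's body presses on something with over 40 N, if the wrist force passes 120 N, or if a joint passes its speed limit or range.

ROBOT

A 6-joint arm with a two-finger parallel gripper is mounted at the origin on the work surface. World frame = base frame: x ahead of the robot, y to its left, z up, the work surface at z = 0. Lengths are in m, angles in rad, forces in N, time in s.
With the tool pointing down it reaches from about 0.425 to 0.95 m from the base axis. Payload 3.5 kg.
Tool frame: the origin (TCP) lies midway between the tips of the shut fingers; the grasp point (between the pads) lies 19 mm behind it; z points along the fingers, y is the line along which they close (so a half turn about z gives the same grasp; the last joint's range is limited). The gripper opens to 85 mm and grips with 20 to 120 N. Pads are 22 mm wide; open, the fingers measure 114 mm over their backs; the gripper's body (76 mm by 85 mm) begins 54 mm behind the grasp point. The pads swing forward as they close: fully open they stand 13 mm farther back than shut.
Start: joints at [-1.445, 0.286, 1.577, -0, 1.279, -0.15], TCP at [0.184, -0.649, 0.231] pointing down, gripper open.
Joint ranges: [-2.77, 2.77], [-0.9, 2.22], [0.21, 2.48], [-1.53, 4.67], [0.24, 2.81], [-2.84, 2.84]. Speed limits (rad/s): [2.79, 2.79, 3.14, 3.14, 3.14, 3.14].

INTERFACE

Orientations are given as a unit quaternion [x, y, z, w].
In Python, from plant import get_state, read_camera, ctrl gives the robot as it stands.
- The arm moves only by the shell command python3 -m crank 'ROWS' [FORCE]. ROWS is JSON, a list of rows, each a list of 3 entries, a list of its own where there are three numbers: the shift along the tool's x, y, z in mm, then the turn about the tool's z in degrees, then the closure in counts, from 0 (fully open) to 255 (shut). In form: [[[tx, ty, tz], yaw, claw], ...]. A call has 1 to 10 rows; each row is the pose to reach, as a shift and turn from the pose commanded when the call began, along the tool's axes at that moment; what a row does not reach only later rows make up. A row lasts 1/10 s, in which the tool goes at most 50 mm and 8.59 degrees, less where a joint would pass 70% of its speed; a pose out of reach is approached as far as the arm can. A call with a gripper value outside its range is refused whole. The fingers move at their own pace and stop on an object; FORCE is the grip in N (left out, the last holds). Time passes only in rows, so rows that repeat a pose let the fingers close. It gives the time, the measured TCP pose, the force, the opening and the grip force at its end, in the units of the state.
- get_state(): the state, without advancing time (a new reading comes with each control period).
- read_camera(name): name is "side" or "top"; returns a dict with "frame" (420x560x3 uint8, blue, green, red), "range_z" (420x560 float32, m along the optical axis (not along the pixel's ray), 0 where there is no reading), "vfov" (degrees; the focal length in pixels is half the picture's height over the tangent of half this angle, whatever the lens; pixels are square), "cx", "cy" (the principal point, pixels), "origin" and "orientation" of the camera in the world. Camera axes: x right, y down, z forward; pixel columns grow to the right and rows downward; lengths in m; the calibration is good to about 2 mm. A picture is of the moment at which its call begins.
- ctrl.sign_off(): hands the job in; it is judged then, once.
The state is a dict: "time": time; "qpos": joint angles; "dq": joint speeds; "joint_efforts": joint torques, N m; "eef_pos": TCP position; "tcp_rot": TCP orientation; "contact_force": force on the tool from outside, world axes, zero at the start; "wrist_torque": the same for the moment, N m; "opening": opening from 0.0 (shut) to 1.0 (fully open); "finger_force": force on a finger pad.
Only numpy, scipy, OpenCV 4.12 (cv2) and the standard library are available. Lean on these libraries where they do the work, as an engineer would, in place of code of your own. Each camera call takes 0.05 s, during which the arm holds its last target. There are 200 camera calls.

## Working session

There is one attempt and no reset: what is moved stays moved. The work goes in short steps, Python scripts to look and compute and a shell command to move; the robot and the scene stay as the last step left them, time stands still between calls to the robot, and variables do not carry over. Pictures are saved under pics/ and viewed, at most 14 in all, crops included, and the job is handed in when it is done.

```bash
mkdir -p pics; ls; cat > h.py <<'E'
import numpy as np, cv2
from scipy.spatial.transform import Rotation as R
from plant import get_state, read_camera, ctrl
def cam(n):
    c=read_camera(n); h=c["frame"].shape[0]
    c["f"]=h/2/np.tan(np.radians(c["vfov"])/2); c["R"]=R.from_quat(c["orientation"]).as_matrix(); c["o"]=np.array(c["origin"]); return c
def ray(c,u,v): return c["R"]@np.array([(u-c["cx"])/c["f"],(v-c["cy"])/c["f"],1.0])
def onz(c,u,v,z): d=ray(c,u,v); return c["o"]+d*(z-c["o"][2])/d[2]
def cloud(c):
    z=c["range_z"]; v,u=np.indices(z.shape)
    p=np.stack([(u-c["cx"])/c["f"]*z,(v-c["cy"])/c["f"]*z,z],-1)@c["R"].T+c["o"]; p[z<=0]=np.nan; return p
def pix(c,p): q=c["R"].T@(np.array(p)-c["o"]); return q[:2]/q[2]*c["f"]+[c["cx"],c["cy"]]
E
python3 - <<'E'
from h import *
for n in("side","top"):
    c=cam(n); cv2.imwrite(f"pics/{n}0.png",c["frame"]); np.savez(f"{n}0.npz",**{k:v for k,v in c.items()})
    print(n,c["o"],c["R"].round(3).tolist(),c["f"],c["cx"],c["cy"])
s=get_state(); print({k:np.round(v,3) for k,v in s.items()})
E
```

```text
pics
side [0.00267028 0.71601228 0.88767888] [[-0.757, -0.455, 0.469], [-0.653, 0.517, -0.554], [0.009, -0.725, -0.688]] 466.7416043716678 286.879716703481 206.68757355435955
top [0.41121794 0.09716751 0.99412946] [[-0.016, -0.989, 0.15], [-0.999, 0.011, -0.034], [0.032, -0.151, -0.988]] 382.441492706816 285.46906189899136 219.00466590893274
{'time': np.float64(0.1), 'qpos': array([-1.445,  0.287,  1.578,  0.   ,  1.279, -0.15 ]), 'dq': array([-0.   , -0.   , -0.003, -0.   , -0.   ,  0.001]), 'joint_efforts': array([ 1.0000e-03, -4.0729e+01, -2.9370e+01, -0.0000e+00,  3.0000e-03,
        0.0000e+00]), 'eef_pos': array([ 0.184, -0.649,  0.23 ]), 'tcp_rot': array([ 0.991,  0.137,  0.   , -0.001]), 'contact_force': array([-0.005,  0.096,  0.3  ]), 'wrist_torque': array([-0.011, -0.023, -0.055]), 'finger_force': np.float64(0.0), 'opening': np.float64(0.999)}
```

View pics/top0.png

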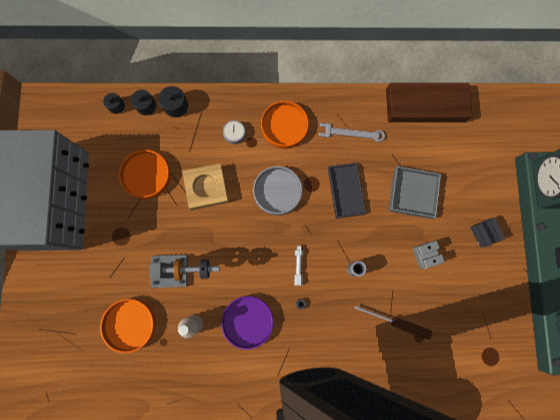

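View pics/side0.png

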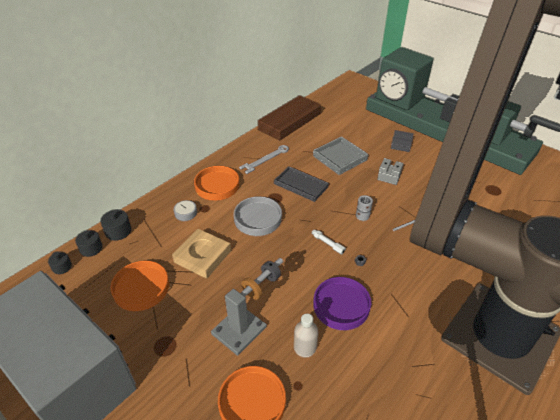

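Top view: arbor foot (170,271) with the bar running right to about (218,268), collar (205,268), ring (178,270). Spline socket is at (357,269), extension (299,265), fixture block (429,254). The targets are the square tray (415,190), long tray (347,190), gray dish (278,190) and bored block (206,186). The side view agrees with this.

Socket candidates: (357,269) is gray with an open mouth and about 38 mm across. (303,303) is a small dark piece. I'll measure both and check them in a crop.

```bash
python3 - <<'E'
from h import *
C={n:dict(np.load(f"{n}0.npz")) for n in("top","side")}
P={n:cloud(C[n]) for n in C}
for n in C: 
    p=P[n].reshape(-1,3); t=p[(abs(p[:,2])<.01)&(p[:,0]>.35)&(p[:,0]<.8)]; print(n,"table z",np.median(t[:,2]),t[:,2].std())
p=P["top"]
boxes=dict(arbor=(145,235,245,295),socket=(340,375,250,290),small=(292,315,292,315),ext=(285,315,238,292),fix=(410,450,238,272),sq=(385,446,160,222),long=(322,372,158,222),dish=(248,308,160,220),bore=(178,236,160,212))
for k,(a,b,c,d) in boxes.items():
    q=p[c:d,a:b].reshape(-1,3); m=q[q[:,2]>.006]; 
    zt=np.percentile(m[:,2],97); 
    r=cv2.minAreaRect((m[:,:2]*1000).astype(np.float32)); t=m[m[:,2]>zt-.004]; rt=cv2.minAreaRect((t[:,:2]*1000).astype(np.float32))
    print(k,len(m),"zt",zt.round(4),"all",np.round(r[0],1),np.round(r[1],1),round(r[2],1),"top",np.round(rt[0],1),np.round(rt[1],1),round(rt[2],1))
# crop
f=C["top"]["frame"]; 
a=cv2.resize(f[240:315,145:235],None,fx=4.4,fy=4.4,interpolation=cv2.INTER_CUBIC); b=cv2.resize(f[235:310,285:375],None,fx=4.4,fy=4.4,interpolation=cv2.INTER_CUBIC)
cv2.imwrite("pics/crop1.png",np.hstack([a,b]))
s=cv2.resize(C["side"]["frame"][240:360,200:300],None,fx=5,fy=5,interpolation=cv2.INTER_CUBIC); cv2.imwrite("pics/crop2.png",s)
E
```

```text
top table z -0.0006708977943893357 0.00241680177889771
side table z -0.0016247479848188195 0.002643540135205784
arbor 1482 zt 0.1261 all [431.2 313.1] [ 79.8 184.5] 1.2 top [429.6 309.7] [125.7  33.2] 89.2
socket 245 zt 0.0618 all [ 428.4 -110.4] [36.5 36.2] 65.7 top [ 428.4 -110.8] [35.8 35.9] 68.2
small 79 zt 0.0146 all [342.3  28.7] [22.9 22.4] 89.2 top [343.   28.2] [21.4 23.5] 70.4
ext 241 zt 0.019 all [440.3  31.7] [18.3 99.2] 88.8 top [438.9  32.3] [12.8 96.1] 88.8
fix 582 zt 0.0504 all [ 456.  -307.6] [74.  65.3] 17.4 top [ 461.6 -298.4] [57.9 48.6] 15.1
sq 720 zt 0.0258 all [ 627.  -280.6] [122.4 120.5] 79.3 top [ 627. -280.] [120.7 120.3] 79.1
long 390 zt 0.0181 all [635.7 -99. ] [140.5  78.8] 7.1 top [635.4 -98.9] [139.5  77.7] 7.3
dish 408 zt 0.0253 all [634.4  84.3] [125.3 125.8] 88.5 top [634.5  84.4] [124.8 125.6] 89.0
bore 1546 zt 0.0314 all [646.8 271.4] [102.5 100.4] 11.3 top [646.5 271.1] [100.9 100.2] 11.1
```

View pics/crop1.png

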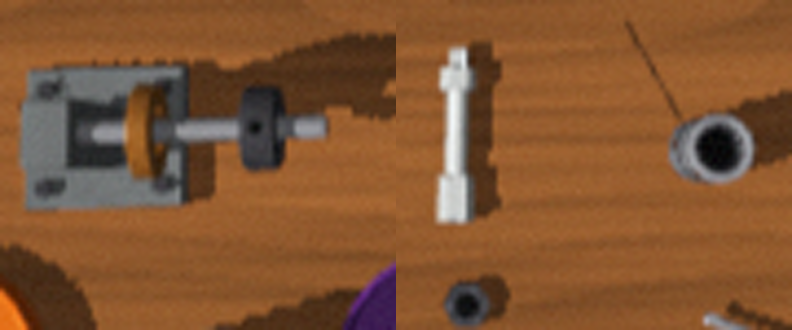

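View pics/crop2.png

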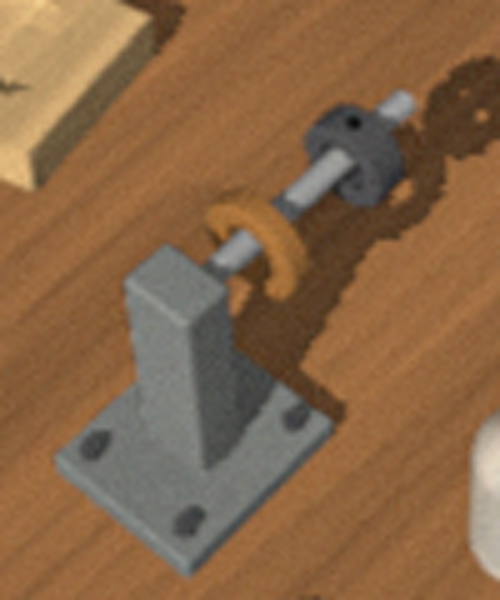

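The left crop shows the bronze ring against the post side and the collar about 15 mm from the free end. The right crop shows the gray splined socket, measured at 36 mm dia and 62 mm high against 38/60 given. The small dark piece is only 23 × 15 mm, so the tall one at (357,269) is the spline socket. Next I'll measure the bar, collar and ring.

```bash
python3 - <<'E'
from h import *
C={n:dict(np.load(f"{n}0.npz")) for n in("top","side")}
for n,(a,b,c,d) in dict(top=(145,235,245,295),side=(205,300,245,355)).items():
    p=cloud(C[n])[c:d,a:b].reshape(-1,3); f=C[n]["frame"][c:d,a:b].reshape(-1,3).astype(float)
    post=p[p[:,2]>.122]; print(n,"post",np.nanmin(post,0).round(4),np.nanmax(post,0).round(4))
    hsv=cv2.cvtColor(C[n]["frame"][c:d,a:b],cv2.COLOR_BGR2HSV).reshape(-1,3)
    near=(p[:,2]>.085)&(p[:,2]<.135)&(p[:,0]>.38)&(p[:,0]<.48)
    bar=near&(p[:,2]>.105)&(p[:,2]<.12)&(hsv[:,1]<60)&(hsv[:,2]>110)&(p[:,1]<.32)
    q=p[bar]; k=np.polyfit(q[:,1],q[:,0],1); print("bar",len(q),"x=",k.round(4),"y",q[:,1].min().round(4),q[:,1].max().round(4),"z",np.percentile(q[:,2],[5,50,95]).round(4))
    ring=(p[:,2]>.075)&(hsv[:,1]>110)&(p[:,2]<.14); q=p[ring]; print("ring",len(q),np.percentile(q,[3,50,97],axis=0).round(4).tolist())
    col=(p[:,2]>.075)&(p[:,1]<.29)&(hsv[:,2]<95)&(hsv[:,1]<110); q=p[col]; print("col",len(q),np.percentile(q,[3,50,97],axis=0).round(4).tolist())
    e=C[n]
s=get_state(); T=R.from_quat(s["tcp_rot"]).as_matrix(); print(T.round(3))
E
```

```text
top post [0.4136 0.2469 0.122 ] [0.4471 0.3723 0.1299]
bar 82 x= [-0.0195  0.4372] y 0.2218 0.296 z [0.1119 0.1144 0.1167]
ring 174 [[0.4108, 0.2456, 0.09], [0.4285, 0.3107, 0.1187], [0.4535, 0.319, 0.1272]]
col 190 [[0.4143, 0.2398, 0.0946], [0.4321, 0.2521, 0.1194], [0.4527, 0.2693, 0.1257]]
side post [0.4146 0.2491 0.122 ] [0.4509 0.3777 0.1281]
bar 99 x= [-0.0136  0.4363] y 0.2242 0.2993 z [0.1083 0.1127 0.1159]
ring 265 [[0.4104, 0.3091, 0.0827], [0.4292, 0.3216, 0.1135], [0.455, 0.3248, 0.1269]]
col 248 [[0.4138, 0.2449, 0.0875], [0.4288, 0.2622, 0.1149], [0.4496, 0.2681, 0.1253]]
[[ 0.962  0.272 -0.   ]
 [ 0.272 -0.962  0.002]
 [ 0.    -0.002 -1.   ]]
```

```bash
cat > go.py <<'E'
import sys; from h import *
# python3 go.py x y z ang ... (mm, deg of tool x in world) for several targets
a=np.array(sys.argv[1:],float).reshape(-1,4); s=get_state(); T=R.from_quat(s["tcp_rot"]).as_matrix(); c=np.degrees(np.arctan2(T[1,0],T[0,0]))
print("t",round(s["time"],2),"tcp",np.round(np.array(s["eef_pos"])*1000,1),"ang",round(c,1),"open",round(float(s["opening"]),3),"ff",round(float(s["finger_force"]),1))
for r in a: print(r,"->",(T.T@(r[:3]-np.array(s["eef_pos"])*1000)).round(1),"yaw",round((c-r[3]+180)%360-180,1))
E
python3 go.py 430 -330 200 -1.2 440 32 150 -1.2
```

```text
t 0.1 tcp [ 183.8 -648.9  230. ] ang 15.8 open 0.999 ff 0.0
[ 430.  -330.   200.    -1.2] -> [ 323.7 -239.7   30.7] yaw 17.0
[440.   32.  150.   -1.2] -> [ 431.9 -585.2   81.4] yaw 17.0
```

```bash
python3 -m crank '[[[324,-240,30],17,100],[[324,-240,30],17,100],[[324,-240,30],17,100],[[324,-240,30],17,100],[[324,-240,30],17,100],[[324,-240,30],17,100],[[324,-240,30],17,130],[[324,-240,30],17,130],[[324,-240,30],17,130],[[324,-240,30],17,130]]' 40; python3 go.py 440 32 100 -1.2 440 32 4 -1.2
```

```text
time: 1.1
eef_pos: [0.4306, -0.3291, 0.2008]
tcp_rot: [1.0, -0.009, -0.0, -0.0]
contact_force: [0.5, -0.5, -0.6]
opening: 0.489
finger_force: 0.0
t 1.1 tcp [ 430.6 -329.1  200.8] ang -1.0 open 0.489 ff 0.0
[440.   32.  100.   -1.2] -> [   3.  -361.1  100.9] yaw 0.2
[440.   32.    4.   -1.2] -> [   3.1 -361.1  196.9] yaw 0.2
```

```bash
python3 -m crank '[[[3,-361,70],0,130],[[3,-361,70],0,130],[[3,-361,70],0,130],[[3,-361,70],0,130],[[3,-361,70],0,130],[[3,-361,70],0,130],[[3,-361,70],0,130],[[3,-361,70],0,130],[[3,-361,100],0,130],[[3,-361,140],0,130]]'; python3 go.py 440 32 4 -1.2
python3 - <<'E'
from h import *
for n in("top","side"):
    c=cam(n); print(n,pix(c,get_state()["eef_pos"]))
E
```

```text
time: 2.1
eef_pos: [0.4437, 0.0293, 0.0629]
tcp_rot: [1.0, -0.011, 0.004, 0.001]
contact_force: [0.5, -0.2, -0.9]
opening: 0.493
finger_force: 0.0
t 2.1 tcp [443.7  29.3  62.9] ang -1.2 open 0.493 ff 0.0
[440.   32.    4.   -1.2] -> [-4.2 -2.7 58.9] yaw -0.0
top [300.50215438 266.11852211]
side [331.91102712 227.34180997]
```

```bash
python3 -m crank '[[[-2,-2,30],0,130],[[-2,-2,58],0,130],[[-2,-2,58],0,130],[[-2,-2,58],0,130],[[-2,-2,58],0,255],[[-2,-2,58],0,255],[[-2,-2,58],0,255],[[-2,-2,58],0,255],[[-2,-2,58],0,255],[[-2,-2,58],0,255]]' 40; python3 go.py 635.5 -99 120 7.2
```

```text
time: 3.2
eef_pos: [0.4406, 0.0323, 0.0054]
tcp_rot: [1.0, -0.011, 0.002, 0.0]
contact_force: [-2.1, -1.2, 6.9]
opening: 0.127
finger_force: 39.1
t 3.2 tcp [440.6  32.3   5.4] ang -1.2 open 0.127 ff 39.1
[635.5 -99.  120.    7.2] -> [ 198.   127.2 -113.9] yaw -8.4
```

```bash
python3 -m crank '[[[0,0,-40],0,255],[[0,0,-80],0,255],[[198,127,-100],-8.4,255],[[198,127,-100],-8.4,255],[[198,127,-100],-8.4,255],[[198,127,-100],-8.4,255],[[198,127,-100],-8.4,255],[[198,127,-100],-8.4,255],[[198,127,-70],-8.4,255],[[198,127,-40],-8.4,255]]'; python3 go.py 635.5 -99 10.5 7.2
python3 - <<'E'
from h import *
c=cam("top"); f=c["frame"]; a=cv2.resize(f[140:290,280:400],None,fx=4,fy=4); c=cam("side");b=cv2.resize(c["frame"][130:280,250:370],None,fx=4,fy=4)
cv2.imwrite("pics/ext.png",cv2.resize(np.hstack([a,b]),(800,500)))
E
```

```text
time: 4.2
eef_pos: [0.6346, -0.0985, 0.044]
tcp_rot: [0.998, 0.063, 0.001, 0.0]
contact_force: [-0.2, 0.3, -2.4]
opening: 0.13
finger_force: 39.7
t 4.2 tcp [634.6 -98.5  44. ] ang 7.2 open 0.13 ff 39.7
[635.5 -99.   10.5   7.2] -> [ 0.8  0.6 33.5] yaw 0.0
```

View pics/ext.png

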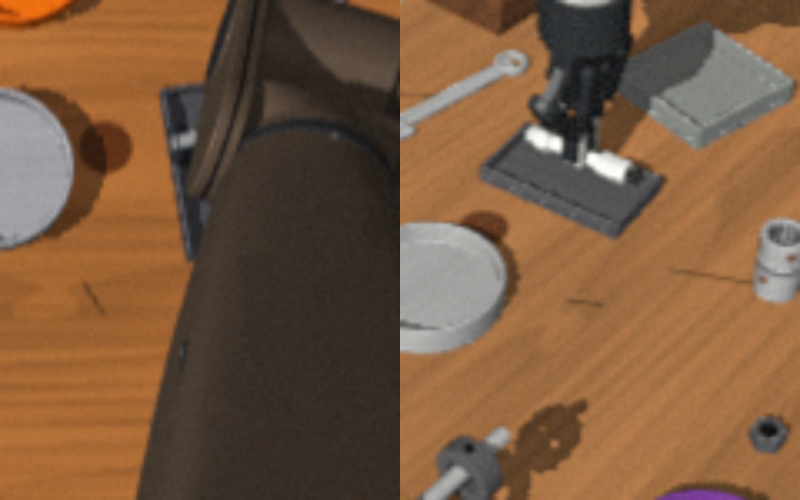

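The right half shows the extension held level over the long tray, at about (585,155) in the crop and aligned with it. I'll lower it, release with a limited opening, then rise.

```bash
python3 -m crank '[[[0,0,20],0,255],[[0,0,30],0,255],[[0,0,34],0,255],[[0,0,34],0,255],[[0,0,34],0,170],[[0,0,34],0,170],[[0,0,34],0,170],[[0,0,34],0,170],[[0,0,-10],0,170],[[0,0,-60],0,170]]'; python3 go.py 428 -110 110 0 428.4 -110.6 29 0
```

```text
time: 5.3
eef_pos: [0.6319, -0.0979, 0.1011]
tcp_rot: [0.998, 0.063, -0.003, -0.001]
contact_force: [1.2, -0.3, 1.1]
opening: 0.333
finger_force: 0.0
t 5.3 tcp [631.9 -97.9 101.1] ang 7.2 open 0.333 ff 0.0
[ 428. -110.  110.    0.] -> [-203.8  -13.5   -7.5] yaw 7.2
[ 428.4 -110.6   29.     0. ] -> [-203.   -12.6   73.5] yaw 7.2
```

```bash
python3 -m crank '[[[-203,-13,-20],7,40],[[-203,-13,-20],7,40],[[-203,-13,-20],7,40],[[-203,-13,-20],7,40],[[-203,-13,-20],7,40],[[-203,-13,-20],7,40],[[-203,-13,-20],7,40],[[-203,-13,-20],7,40]]'; python3 go.py 428.4 -110.6 27 0
python3 - <<'E'
from h import *
c=cam("top"); f=c["frame"]; cv2.imwrite("pics/a.png",cv2.resize(f[140:290,280:480],None,fx=3,fy=3))
p=cloud(c); q=p[155:225,322:372].reshape(-1,3); hsv=c["frame"][155:225,322:372].reshape(-1,3).min(1); m=q[(hsv>140)]; print(len(m),cv2.minAreaRect((m[:,:2]*1000).astype(np.float32)),np.percentile(m[:,2],[10,50,95]).round(4))
E
```

```text
time: 6.1
eef_pos: [0.4327, -0.1115, 0.124]
tcp_rot: [1.0, 0.002, 0.001, 0.0]
contact_force: [0.4, 0.5, 0.2]
opening: 0.844
finger_force: 0.0
t 6.1 tcp [ 432.7 -111.5  124. ] ang 0.2 open 0.844 ff 0.0
[ 428.4 -110.6   27.     0. ] -> [-4.4 -1.  97. ] yaw 0.2
196 ((636.7539672851562, -97.32503509521484), (103.69425964355469, 14.606175422668457), 8.489714622497559) [nan nan nan]
```

View pics/a.png

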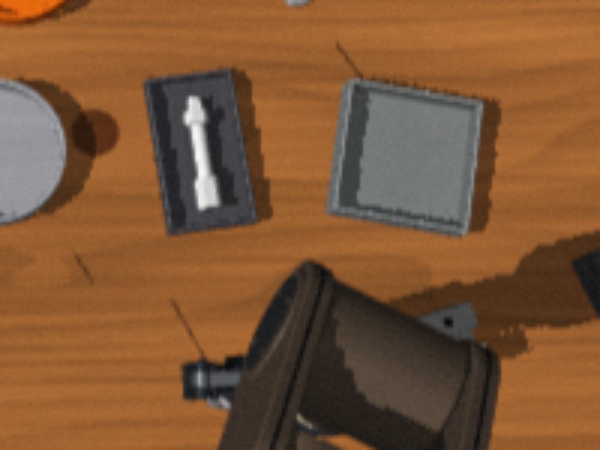

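The extension lies flat in the long tray, at crop (203,155). The gripper is over the socket.

```bash
python3 -m crank '[[[-4,-1,40],0,40],[[-4,-1,75],0,40],[[-4,-1,97],0,40],[[-4,-1,97],0,40],[[-4,-1,97],0,255],[[-4,-1,97],0,255],[[-4,-1,97],0,255],[[-4,-1,97],0,255],[[-4,-1,97],0,255],[[-4,-1,97],0,255]]' 50; python3 go.py 646.6 271.2 170 15  646.6 271.2 38 15
```

```text
time: 7.15
eef_pos: [0.4289, -0.1108, 0.0282]
tcp_rot: [1.0, 0.002, 0.002, 0.001]
contact_force: [1.1, 1.7, 7.4]
opening: 0.42
finger_force: 51.2
t 7.15 tcp [ 428.9 -110.8   28.2] ang 0.2 open 0.42 ff 51.2
[646.6 271.2 170.   15. ] -> [ 219.5 -381.  -141.5] yaw -14.8
[646.6 271.2  38.   15. ] -> [ 219.  -381.2   -9.5] yaw -14.8
```

```bash
python3 -m crank '[[[0,0,-50],0,255],[[0,0,-100],0,255],[[219,-381,-120],-15,255],[[219,-381,-120],-15,255],[[219,-381,-120],-15,255],[[219,-381,-120],-15,255],[[219,-381,-120],-15,255],[[219,-381,-120],-15,255],[[219,-381,-120],-15,255],[[219,-381,-120],-15,255]]'; python3 -m crank '[[[0,0,0],0,255],[[0,0,0],0,255],[[0,0,0],0,255],[[0,0,0],0,255]]';python3 go.py 646.6 271.2 38 15
```

```text
time: 8.15
eef_pos: [0.6248, 0.2387, 0.1435]
tcp_rot: [0.991, 0.132, -0.001, 0.0]
contact_force: [0.6, -0.6, -2.8]
opening: 0.416
finger_force: 51.4
time: 8.55
eef_pos: [0.6243, 0.2357, 0.1441]
tcp_rot: [0.991, 0.132, -0.001, 0.0]
contact_force: [0.9, -0.0, -2.7]
opening: 0.42
finger_force: 51.4
t 8.55 tcp [624.3 235.7 144.1] ang 15.1 open 0.42 ff 51.4
[646.6 271.2  38.   15. ] -> [ 30.9 -28.4 106.1] yaw 0.1
```

```bash
python3 -m crank '[[[31,-28,0],0,255],[[31,-28,0],0,255],[[31,-28,40],0,255],[[31,-28,70],0,255],[[31,-28,85],0,255],[[31,-28,95],0,255],[[31,-28,100],0,255],[[31,-28,103],0,255],[[31,-28,105],0,255]]'; python3 go.py 646.6 271.2 38 15
```

```text
time: 9.45
eef_pos: [0.6487, 0.2724, 0.0411]
tcp_rot: [0.991, 0.132, 0.001, -0.0]
contact_force: [-0.1, 0.1, -1.8]
opening: 0.419
finger_force: 51.5
t 9.45 tcp [648.7 272.4  41.1] ang 15.2 open 0.419 ff 51.5
[646.6 271.2  38.   15. ] -> [-2.3  0.6  3.1] yaw 0.2
```

```bash
python3 -m crank '[[[-2,0,1],0,255],[[-2,0,2],0,255],[[-2,0,3],0,255],[[-2,0,3],0,255]]'; python3 go.py
```

```text
time: 9.85
eef_pos: [0.646, 0.2719, 0.0384]
tcp_rot: [0.991, 0.132, 0.0, 0.0]
contact_force: [-2.8, -1.7, 5.6]
opening: 0.418
finger_force: 52.3
t 9.85 tcp [646.  271.9  38.4] ang 15.2 open 0.418 ff 52.3
```

Contact with the pocket floor (z force +5.6). I'll release and rise, then go to a point above the collar.

```bash
python3 -m crank '[[[0,0,0],0,70],[[0,0,0],0,50],[[0,0,0],0,40],[[0,0,0],0,40],[[0,0,0],0,40],[[0,0,-40],0,40],[[0,0,-90],0,40],[[0,0,-140],0,40],[[0,0,-160],0,40],[[0,0,-160],0,40]]'; python3 go.py 432 254 215 91  432 254 83 91
```

```text
time: 10.85
eef_pos: [0.6483, 0.2724, 0.2029]
tcp_rot: [0.991, 0.132, 0.005, -0.001]
contact_force: [-1.0, -0.1, 0.2]
opening: 0.846
finger_force: 0.0
t 10.85 tcp [648.3 272.4 202.9] ang 15.2 open 0.846 ff 0.0
[432. 254. 215.  91.] -> [-213.5  -39.   -14.4] yaw -75.8
[432. 254.  83.  91.] -> [-214.9  -39.   117.6] yaw -75.8
```

```bash
python3 -m crank '[[[-213,-39,-10],-76,40],[[-213,-39,-10],-76,40],[[-213,-39,-10],-76,40],[[-213,-39,-10],-76,40],[[-213,-39,-10],-76,40],[[-213,-39,-10],-76,40],[[-213,-39,-10],-76,40],[[-213,-39,-10],-76,40],[[-213,-39,-10],-76,40],[[-213,-39,-10],-76,40]]'; python3 go.py 432 254 83 91; python3 - <<'E'
from h import *
a=cam("top"); b=cam("side")
cv2.imwrite("pics/b.png",np.hstack([cv2.resize(a["frame"][150:300,140:260],None,fx=3.3,fy=3.3),cv2.resize(b["frame"][190:340,170:290],None,fx=3.3,fy=3.3)]))
# collar/ring/bar-end by colour in side (full-frame fine view): points on ray with cloud
p=cloud(b)[240:345,205:300].reshape(-1,3); hsv=cv2.cvtColor(b["frame"][240:345,205:300],cv2.COLOR_BGR2HSV).reshape(-1,3)
for n,m in dict(ring=(hsv[:,1]>110)&(p[:,2]>.07)&(p[:,2]<.13),col=(hsv[:,2]<95)&(hsv[:,1]<110)&(p[:,2]>.08)&(p[:,2]<.13)&(p[:,1]<.29)).items(): print(n,np.percentile(p[m],[2,10,50,90,98],axis=0).round(4).tolist())
E
```

```text
time: 11.85
eef_pos: [0.4288, 0.2531, 0.2044]
tcp_rot: [0.7, 0.714, -0.002, -0.001]
contact_force: [0.2, -0.6, -0.1]
opening: 0.841
finger_force: 0.0
t 11.85 tcp [428.8 253.1 204.4] ang 91.2 open 0.841 ff 0.0
[432. 254.  83.  91.] -> [  1.    3.6 121.4] yaw 0.2
ring [[0.4098, 0.2807, 0.0813], [0.412, 0.3138, 0.088], [0.429, 0.3219, 0.1131], [0.4508, 0.324, 0.1251], [0.4558, 0.3327, 0.1266]]
col [[0.4134, 0.2492, 0.0862], [0.4148, 0.2522, 0.0907], [0.4274, 0.2616, 0.1151], [0.445, 0.267, 0.1241], [0.4489, 0.2682, 0.1255]]
```

View pics/b.png

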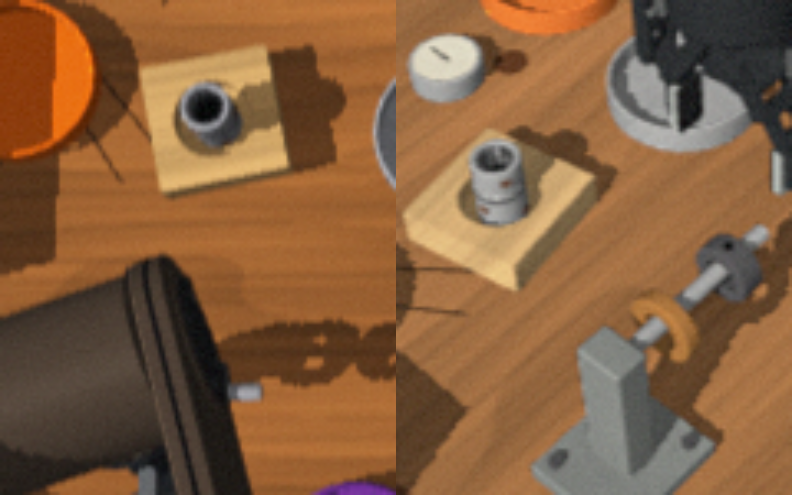

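The socket stands upright in the block (left crop 210,112; right crop 497,180). Collar and ring haven't moved. Now I'll descend on the collar.

```bash
python3 -m crank '[[[3,4,0],0,40],[[3,4,40],0,40],[[3,4,80],0,40],[[3,4,105],0,40],[[3,4,121],0,40],[[3,4,121],0,40],[[3,4,121],0,40]]'; python3 go.py 432.3 256 83 91
```

```text
time: 12.65
eef_pos: [0.4341, 0.2567, 0.0856]
tcp_rot: [0.7, 0.714, -0.0, -0.0]
contact_force: [1.0, 0.4, 0.7]
opening: 0.839
finger_force: 0.0
t 12.65 tcp [434.1 256.7  85.6] ang 91.2 open 0.839 ff 0.0
[432.3 256.   83.   91. ] -> [-0.7 -1.8  2.6] yaw 0.2
```

```bash
python3 -m crank '[[[-1,-2,2],0,40],[[-1,-2,2],0,130],[[-1,-2,2],0,130],[[-1,-2,2],0,160],[[-1,-2,2],0,160],[[-1,-2,2],0,200],[[-1,-2,2],0,200],[[-1,-2,2],0,200]]' 60; python3 go.py; python3 - <<'E'
from h import *
b=cam("side"); cv2.imwrite("pics/c.png",cv2.resize(b["frame"][210:310,220:340],None,fx=5,fy=5))
E
```

```text
time: 13.45
eef_pos: [0.4326, 0.2558, 0.0849]
tcp_rot: [0.7, 0.714, 0.001, 0.0]
contact_force: [-1.9, 0.2, 5.7]
opening: 0.5
finger_force: 60.4
t 13.45 tcp [432.6 255.8  84.9] ang 91.2 open 0.5 ff 60.4
```

View pics/c.png

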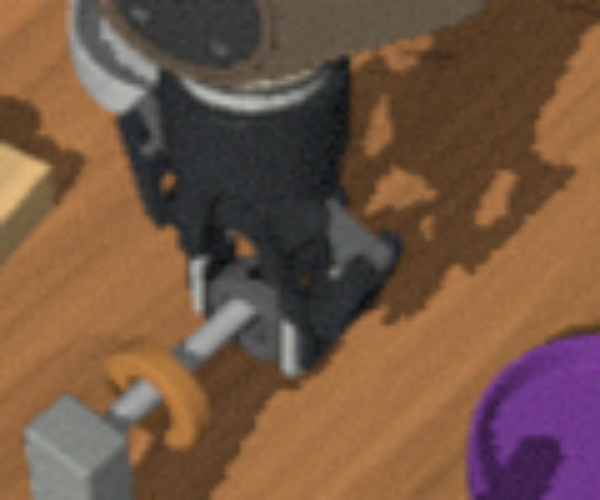

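The collar is gripped: opening is about 43 mm and the crop shows it between the pads at (250,300). I'll lift it 6 mm to centre the bore, then slide it off.

```bash
python3 -m crank '[[[0,0,-6],0,200],[[0,0,-6],0,200],[[-15,0,-6],0,200],[[-30,0,-6],0,200],[[-45,0,-6],0,200],[[-60,0,-6],0,200],[[-80,0,-6],0,200],[[-100,0,-6],0,200],[[-100,0,-6],0,200]]'; python3 go.py 627 -280 150 169 627 -280 40 79
```

```text
time: 14.4
eef_pos: [0.4333, 0.1533, 0.0888]
tcp_rot: [0.701, 0.714, -0.001, -0.0]
contact_force: [0.2, 0.9, -1.6]
opening: 0.495
finger_force: 61.0
t 14.4 tcp [433.3 153.3  88.8] ang 91.0 open 0.495 ff 61.0
[ 627. -280.  150.  169.] -> [-436.8  185.7  -61.1] yaw -78.0
[ 627. -280.   40.   79.] -> [-436.7  185.9   48.9] yaw 12.0
```

```bash
python3 -m crank '[[[-40,20,-50],0,200],[[-437,186,-60],12,200],[[-437,186,-60],12,200],[[-437,186,-60],12,200],[[-437,186,-60],12,200],[[-437,186,-60],12,200],[[-437,186,-60],12,200],[[-437,186,-60],12,200],[[-437,186,-60],12,200],[[-437,186,-60],12,200]]'; python3 -m crank '[[[0,0,0],0,200],[[0,0,0],0,200]]'; python3 go.py 627 -280 50 79
```

```text
time: 15.4
eef_pos: [0.6295, -0.2798, 0.1488]
tcp_rot: [0.771, 0.637, -0.0, -0.0]
contact_force: [-0.4, 0.0, -1.3]
opening: 0.501
finger_force: 61.5
time: 15.6
eef_pos: [0.6286, -0.2779, 0.1482]
tcp_rot: [0.771, 0.637, -0.0, -0.001]
contact_force: [-0.5, 0.4, -2.1]
opening: 0.498
finger_force: 61.6
t 15.6 tcp [ 628.6 -277.9  148.2] ang 79.1 open 0.498 ff 61.6
[ 627. -280.   50.   79.] -> [-2.5 -1.  98.2] yaw 0.1
```

```bash
python3 -m crank '[[[-2,-1,40],0,200],[[-2,-1,80],0,200],[[-2,-1,110],0,200],[[-2,-1,125],0,200],[[-2,-1,131],0,200],[[-2,-1,134],0,200],[[-2,-1,134],0,200]]'; python3 go.py; python3 - <<'E'
from h import *
b=cam("side"); cv2.imwrite("pics/d.png",cv2.resize(b["frame"][110:190,290:390],None,fx=6,fy=6))
E
```

```text
time: 16.3
eef_pos: [0.6288, -0.2795, 0.0172]
tcp_rot: [0.77, 0.638, 0.0, 0.001]
contact_force: [0.3, -0.6, -1.6]
opening: 0.498
finger_force: 61.6
t 16.3 tcp [ 628.8 -279.5   17.2] ang 79.2 open 0.498 ff 61.6
```

View pics/d.png

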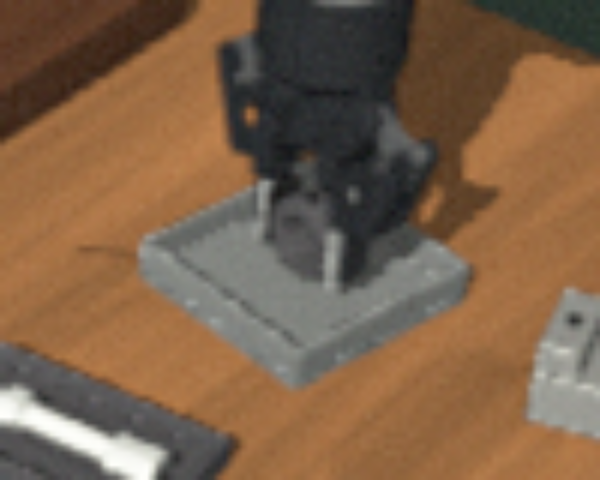

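The collar is held inside the tray at crop (305,235). I'll creep down until it touches.

```bash
python3 -m crank '[[[0,0,3],0,200],[[0,0,6],0,200],[[0,0,8],0,200],[[0,0,8],0,200]]'; python3 -m crank '[[[0,0,1],0,200],[[0,0,2],0,200],[[0,0,2],0,200]]'
```

```text
time: 16.75
eef_pos: [0.6274, -0.2791, 0.0071]
tcp_rot: [0.771, 0.637, -0.0, -0.0]
contact_force: [0.4, -0.6, -1.2]
opening: 0.495
finger_force: 61.6
time: 17.05
eef_pos: [0.6277, -0.2794, 0.0066]
tcp_rot: [0.77, 0.637, -0.0, -0.0]
contact_force: [-3.2, 1.5, 4.3]
opening: 0.498
finger_force: 62.1
```

```bash
python3 -m crank '[[[0,0,0],0,115],[[0,0,0],0,95],[[0,0,0],0,80],[[0,0,0],0,80],[[0,0,0],0,80],[[0,0,-15],0,80],[[0,0,-50],0,80],[[0,0,-100],0,60],[[0,0,-150],0,40],[[0,0,-200],0,40]]'; python3 go.py 432 317 225 91 432 250 225 91
python3 - <<'E'
from h import *
b=cam("side"); cv2.imwrite("pics/e.png",cv2.resize(b["frame"][110:190,290:390],None,fx=6,fy=6))
E
```

```text
time: 18.05
eef_pos: [0.6276, -0.2792, 0.2088]
tcp_rot: [0.77, 0.637, 0.0, 0.001]
contact_force: [0.5, -0.6, -0.0]
opening: 0.841
finger_force: 0.0
t 18.05 tcp [ 627.6 -279.2  208.8] ang 79.2 open 0.841 ff 0.0
[432. 317. 225.  91.] -> [ 549.  -303.8  -16.8] yaw -11.8
[432. 250. 225.  91.] -> [ 483.1 -291.2  -16.8] yaw -11.8
```

View pics/e.png

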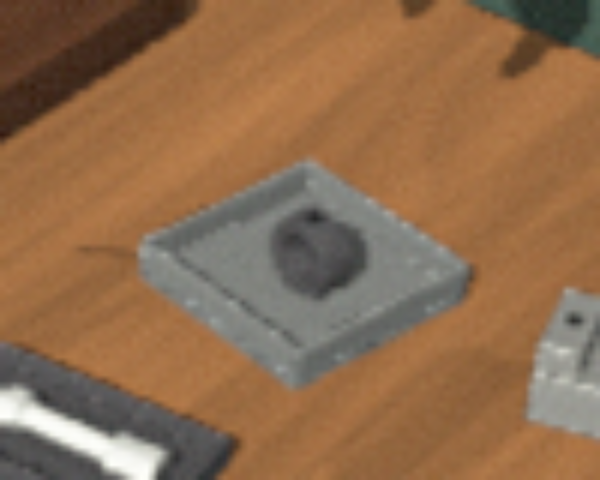

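The collar rests in the square tray, at crop (318,252). Next, the ring.

```bash
python3 -m crank '[[[548,-304,-15],-12,40],[[548,-304,-15],-12,40],[[548,-304,-15],-12,40],[[548,-304,-15],-12,40],[[548,-304,-15],-12,40],[[548,-304,-15],-12,40],[[548,-304,-15],-12,40],[[548,-304,-15],-12,40],[[548,-304,-15],-12,40],[[548,-304,-15],-12,40]]'; python3 -m crank '[[[0,0,0],0,40],[[0,0,0],0,40],[[0,0,0],0,40],[[0,0,0],0,40]]'; python3 go.py 431.5 316.5 84 91
```

```text
time: 19.1
eef_pos: [0.4706, 0.1973, 0.2188]
tcp_rot: [0.7, 0.714, 0.001, 0.001]
contact_force: [1.4, 0.9, -0.4]
opening: 0.847
finger_force: 0.0
time: 19.5
eef_pos: [0.472, 0.1942, 0.2177]
tcp_rot: [0.7, 0.714, 0.0, 0.0]
contact_force: [0.6, -0.5, -0.3]
opening: 0.843
finger_force: 0.0
t 19.5 tcp [472.  194.2 217.7] ang 91.1 open 0.843 ff 0.0
[431.5 316.5  84.   91. ] -> [123.  -38.3 133.6] yaw 0.1
```

```bash
python3 -m crank '[[[123,-38,0],0,30],[[123,-38,0],0,30],[[123,-38,0],0,30],[[123,-38,0],0,30],[[123,-38,40],0,30],[[123,-38,80],0,30],[[123,-38,110],0,30],[[123,-38,125],0,30],[[123,-38,133],0,30],[[123,-38,133],0,30]]'; python3 go.py 431.5 316.5 83 91; python3 - <<'E'
from h import *
b=cam("side"); cv2.imwrite("pics/f.png",cv2.resize(b["frame"][230:330,200:320],None,fx=5,fy=5))
E
```

```text
time: 20.5
eef_pos: [0.4314, 0.3169, 0.0843]
tcp_rot: [0.7, 0.714, -0.0, -0.0]
contact_force: [0.1, 0.2, 0.3]
opening: 0.889
finger_force: 0.0
t 20.5 tcp [431.4 316.9  84.3] ang 91.1 open 0.889 ff 0.0
[431.5 316.5  83.   91. ] -> [-0.4  0.1  1.3] yaw 0.1
```

View pics/f.png

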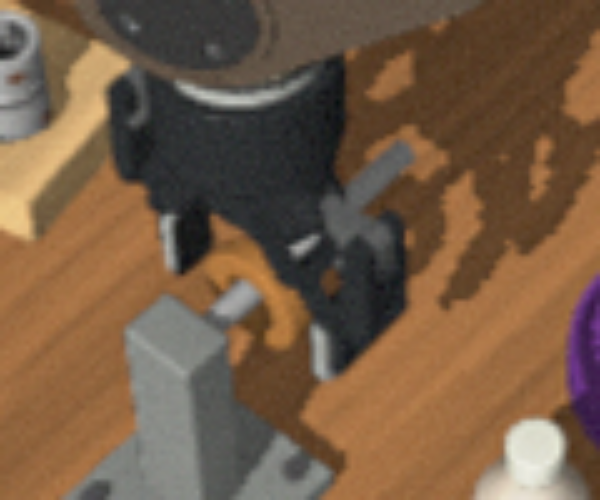

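The ring (crop 255,290) sits between the pads, within their width. Grip.

```bash
python3 -m crank '[[[0,0,1],0,110],[[0,0,1],0,110],[[0,0,1],0,140],[[0,0,1],0,140],[[0,0,1],0,190],[[0,0,1],0,190],[[0,0,1],0,190],[[0,0,1],0,190]]' 60; python3 -m crank '[[[0,0,-7],0,190],[[0,0,-7],0,190],[[0,0,-7],0,190]]'; python3 go.py
```

```text
time: 21.35
eef_pos: [0.4321, 0.3182, 0.0856]
tcp_rot: [0.699, 0.715, 0.001, 0.001]
contact_force: [-1.0, -0.8, 6.7]
opening: 0.565
finger_force: 60.7
time: 21.65
eef_pos: [0.4305, 0.3177, 0.0903]
tcp_rot: [0.7, 0.715, -0.0, -0.0]
contact_force: [0.0, 0.5, -1.3]
opening: 0.566
finger_force: 62.0
t 21.65 tcp [430.5 317.7  90.3] ang 91.2 open 0.566 ff 62.0
```

```bash
python3 -m crank '[[[-20,0,0],0,190],[[-40,0,0],0,190],[[-60,0,0],0,190],[[-80,0,0],0,190],[[-100,0,0],0,190],[[-120,0,0],0,190],[[-140,0,0],0,190],[[-160,0,0],0,190],[[-160,0,0],0,190],[[-160,0,-10],0,190]]'; python3 go.py 634.5 84.4 150 91; python3 - <<'E'
from h import *
b=cam("side"); cv2.imwrite("pics/g.png",cv2.resize(b["frame"][200:300,230:350],None,fx=5,fy=5))
E
```

```text
time: 22.65
eef_pos: [0.4326, 0.1575, 0.0991]
tcp_rot: [0.7, 0.714, -0.002, -0.001]
contact_force: [0.7, -0.0, -2.4]
opening: 0.561
finger_force: 62.2
t 22.65 tcp [432.6 157.5  99.1] ang 91.1 open 0.561 ff 62.2
[634.5  84.4 150.   91. ] -> [-77.1 200.2 -51.8] yaw 0.1
```

View pics/g.png

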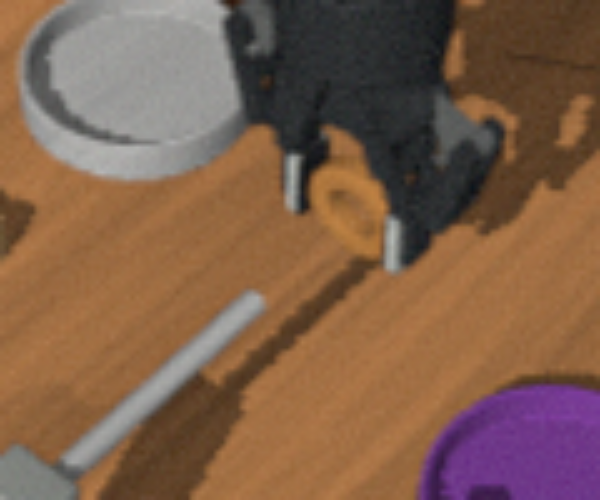

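The ring is off the bar and held upright, at crop (350,210). On to the gray dish.

```bash
python3 -m crank '[[[0,0,-50],0,190],[[-77,200,-52],0,190],[[-77,200,-52],0,190],[[-77,200,-52],0,190],[[-77,200,-52],0,190],[[-77,200,-52],0,190],[[-77,200,-52],0,190],[[-77,200,-20],0,190],[[-77,200,20],0,190],[[-77,200,40],0,190]]'; python3 -m crank '[[[0,0,10],0,190],[[0,0,20],0,190],[[0,0,25],0,190],[[0,0,25],0,190]]'; python3 go.py 634.5 84.4 10 91
```

```text
time: 23.7
eef_pos: [0.6323, 0.0866, 0.0569]
tcp_rot: [0.699, 0.715, -0.002, -0.002]
contact_force: [-0.3, 0.8, -1.6]
opening: 0.562
finger_force: 63.1
time: 24.1
eef_pos: [0.6359, 0.0853, 0.0359]
tcp_rot: [0.7, 0.715, 0.0, 0.0]
contact_force: [0.6, 0.2, -2.7]
opening: 0.56
finger_force: 63.1
t 24.1 tcp [635.9  85.3  35.9] ang 91.2 open 0.56 ff 63.1
[634.5  84.4  10.   91. ] -> [-0.8 -1.5 25.9] yaw 0.2
```

```bash
python3 -m crank '[[[-1,-1,10],0,190],[[-1,-1,17],0,190],[[-1,-1,20],0,190],[[-1,-1,22],0,190],[[-1,-1,22],0,190]]'; python3 -m crank '[[[0,0,1],0,190],[[0,0,2],0,190],[[0,0,2],0,190]]';python3 -m crank '[[[0,0,1],0,190],[[0,0,1],0,190]]'
```

```text
time: 24.6
eef_pos: [0.6346, 0.0839, 0.0131]
tcp_rot: [0.7, 0.714, -0.0, -0.0]
contact_force: [0.1, -0.8, -1.9]
opening: 0.565
finger_force: 63.1
time: 24.9
eef_pos: [0.635, 0.0839, 0.0116]
tcp_rot: [0.7, 0.714, 0.0, 0.0]
contact_force: [-1.0, 0.2, -2.6]
opening: 0.564
finger_force: 63.2
time: 25.1
eef_pos: [0.6351, 0.0839, 0.0114]
tcp_rot: [0.7, 0.715, 0.0, 0.0]
contact_force: [-2.0, -0.1, 3.3]
opening: 0.565
finger_force: 63.5
```

```bash
python3 -m crank '[[[0,0,0],0,100],[[0,0,0],0,80],[[0,0,0],0,65],[[0,0,0],0,65],[[0,0,0],0,65],[[0,0,-15],0,65],[[0,0,-40],0,65],[[0,0,-80],0,65],[[0,0,-130],0,65],[[0,0,-180],0,65]]'; python3 -m crank '[[[0,0,-20],0,0],[[-40,-150,-20],0,0],[[-200,-150,-20],0,0],[[-200,-150,-20],0,0],[[-200,-150,-20],0,0],[[-200,-150,-20],0,0],[[-200,-150,-20],0,0],[[-200,-150,-20],0,0]]'; python3 - <<'E'
from h import *
a=cam("top"); b=cam("side"); cv2.imwrite("pics/z.png",np.hstack([cv2.resize(a["frame"][150:300,140:460],(400,300)),cv2.resize(b["frame"][100:340,170:410],(400,300))]))
E
```

```text
time: 26.1
eef_pos: [0.6344, 0.0839, 0.193]
tcp_rot: [0.7, 0.714, 0.0, 0.0]
contact_force: [0.4, -0.1, 0.1]
opening: 0.741
finger_force: 0.0
time: 26.9
eef_pos: [0.4886, -0.1206, 0.2117]
tcp_rot: [0.701, 0.713, 0.0, 0.001]
contact_force: [0.7, 0.8, -0.8]
opening: 1.0
finger_force: 0.0
```

View pics/z.png

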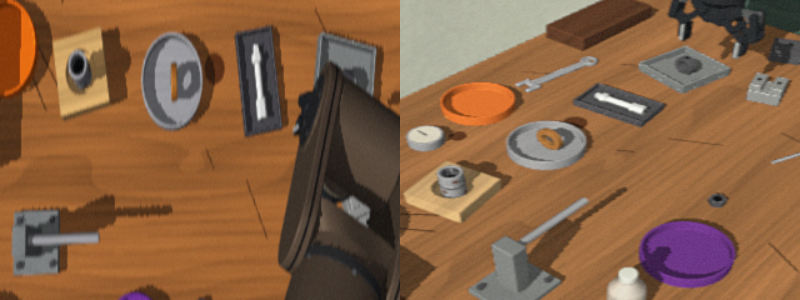

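All four parts are in their places: ring in the gray dish (right half 550,138), collar in the square tray (688,65), extension in the long tray, socket in the block. The fixture block is where it was and the gripper is clear. I'll let the arm settle and hand in.

```bash
python3 -m crank '[[[0,0,0],0,0],[[0,0,0],0,0],[[0,0,0],0,0],[[0,0,0],0,0],[[0,0,0],0,0]]'; python3 -c "
from plant import ctrl; print(ctrl.sign_off())"
```

```text
time: 27.5
eef_pos: [0.4891, -0.1188, 0.2104]
tcp_rot: [0.699, 0.715, -0.0, -0.0]
contact_force: [-0.7, -0.1, -0.0]
opening: 1.001
finger_force: 0.0
the job is handed in; nothing more can be done
None
```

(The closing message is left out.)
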